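# Close the pop-button canister

## Robot

A 6-joint arm with a two-finger parallel gripper is mounted at the origin on a cart in front of the work surface, level with it; the furniture and walls round the work are solid. World frame = base frame: x ahead of the robot, y to its left, z up, the work surface at z = 0. Lengths are in m, angles in rad, forces in N, time in s.
With the tool pointing down it reaches from about 0.375 to 0.9 m from the base axis. Payload 3.1 kg.
Tool frame: the origin (TCP) lies at the centre of the arm's flange, where the gripper is bolted on; the fingertips stand 182 mm ahead of it and the grasp point (between the pads) lies 164 mm ahead of it; z points along the fingers, y is the line along which they close (so a half turn about z gives the same grasp; the last joint's range is limited). The gripper opens to 87 mm and grips with 3 to 60 N. Pads are 19 mm wide; open, the fingers measure 117 mm over their backs; the gripper's body (75 mm by 190 mm) begins 51 mm behind the grasp point.
Start: joints at [0.93, 0.527, 1.433, -0, 1.181, -0.178], TCP at [0.278, 0.56, 0.405] pointing down, gripper open.
Joint ranges: [-3.08, 3.08], [-0.75, 2.2], [0.22, 2.44], [-1.43, 4.57], [0, 2.65], [-2.85, 2.85]. Speed limits (rad/s): [2.79, 2.79, 3.14, 3.14, 3.14, 3.14].

## Interface

Orientations are given as a unit quaternion [x, y, z, w].
In Python, from rig import * gives the robot as it stands.
- The arm moves only by the tool move_arm, never from a script. Its argument "commands" is a list that holds one entry, the list of rows, each a list of 6 numbers: the shift along the tool's x, y, z in units of 40 mm (1.0 is 40 mm), then the turn, a rotation vector about the tool's x, y, z in rad. A call has 1 to 12 rows; each row is the pose to reach, as a shift and turn from the pose commanded when the call began, along the tool's axes at that moment; what a row does not reach only later rows make up. A row lasts 1/8 s, in which the tool goes at most 62.5 mm and 10.7 degrees, less where a joint would pass 70% of its speed; a pose out of reach is approached as far as the arm can. A call with a gripper value outside its range is refused whole. "claw" is the closure, from -1 (fully open) to 1 (shut), so that 0 is half open, set as the call begins (left out, the last holds). The fingers move at their own pace and stop on an object; "squeeze" is the grip in N (left out, the last holds). Time passes only in rows, so rows that repeat a pose let the fingers close. It gives the time, the measured TCP pose, the force, the opening and the grip force at its end, in the units of the state.
- get_obs(): the state, without advancing time (a new reading comes with each control period).
- camera(name): name is "side" or "top"; returns a dict with "pixels" (400x640x3 uint8, blue, green, red), "range_z" (400x640 float32, m along the optical axis (not along the pixel's ray), 0 where there is no reading), "camera_matrix" (3x3 intrinsics, pixels), "extrinsics" (4x4, takes a point from world to camera coordinates). Camera axes: x right, y up, looking along -z (the intrinsics and any distortion apply to the point x, -y, -z); pixel columns grow to the right and rows downward; lengths in m; the calibration is good to about 2 mm. A picture is of the moment at which its call begins.
- hand_in(): hands the job in; it is judged then, once.
The state is a dict: "time": time; "q": joint angles; "joint_velocities": joint speeds; "joint_torque": joint torques, N m; "position": TCP position; "tool_rot": TCP orientation; "ft_force": force on the tool from outside, world axes, zero at the start; "moment": the same for the moment, N m; "grip_width": finger opening in m; "grip_force": force on a finger pad.
Only numpy, scipy, OpenCV 4.12 (cv2) and the standard library are available. Lean on these libraries where they do the work, as an engineer would, in place of code of your own. Each camera call takes 0.05 s, during which the arm holds its last target. There are 200 camera calls.

## Task

Put the loose round lid, button up, on the open steel canister so that it sits fully home, and only then press the button in its middle straight down until it snaps over and stays down. Press no harder than the snap needs, and never load the lid on the canister with more than 30 N: do not ram it on or bear down after the button has snapped. Leave the canister standing about where it is and do not disturb the other things.

Things in the scene. Friction and masses are not known exactly. Their poses are not given: they have to be found in the camera images.
- lid_mid (a point): Loose round white lid, lying button up on the black hob, 0.21 kg. This point is on its axis at half the height of its flange; z runs along the axis, upwards when the lid lies button up. The flange is the lid's widest part, where it is gripped: a disc 65 mm in diameter and 12 mm high, from 6 mm below to 6 mm above this point.
- lid_foot (a point): Centre of the underside of the lid's plug, on which the lid stands, 18 mm below lid_mid. The plug, under the flange, is 51 mm in diameter and 12 mm long, its foot chamfered to 45 mm.
- lid_top (a point): Centre of the flange's upper face, 6 mm above lid_mid. On it stands a white sleeve, 42 mm in diameter, and in the sleeve a grey round button with a flat top, 32 mm in diameter. How high the sleeve stands differs from start to start and is not measured: before it is pressed, the button's top is 15 to 27 mm above this point (13 mm above the sleeve).
- button (a joint): Travel of the button into its sleeve in m: 0 up, 0.008 down on a rigid stop (5 mm of it still stand out of the sleeve). Over-centre spring: resistance rises to a peak of 12 to 14 N at 2 mm and falls to nothing at 6.5 mm; from there the button snaps down on its own to 8 mm and stays. Let go earlier, it comes back up.
- canister_rim (a point): Centre of the mouth of the open steel canister: round, 62 mm outside and 56 mm inside diameter, 105 mm tall, 0.5 to 0.9 kg, loose on the light worktop, two tea lights in it. z points up along its axis. With the lid fully home the flange rests on the rim and lid_mid is 6 mm above this point.
- closed_canister: A second canister of the same make, already closed with its button down: 65 mm in diameter, about 128 mm tall, loose. Origin at the centre of its underside. Leave it alone.
- yoghurt_cup: Paper cup, 75 mm in diameter and 84 mm tall, loose on the worktop. Origin at the centre of its underside. Leave it alone.
- lemon: Lemon, 78x55x56 mm, loose on the hob behind the lid. Origin at its underside. Leave it alone.
- garlic: Garlic bulb, 60 mm across and 59 mm tall, loose on the hob in front of the lid. Origin at its underside. Leave it alone.

How it is judged:
By the outcome, as a careful person would: the job done as asked, in the order asked, and still so for the second after the job is handed in, with the robot touching nothing.
It also fails if it takes over 64 s, if anything falls off the work surface, if the arm or the gripper's body presses on something with over 40 N, if the wrist force passes 120 N, or if a joint passes its speed limit or range.

## Working session

There is one attempt and no reset: what is moved stays moved. The work goes in short steps, Python scripts to look and compute and a tool call to move; the robot and the scene stay as the last step left them, time stands still between calls to the robot, and variables do not carry over. Pictures are saved under pics/ and viewed, at most 10 in all, crops included, and the job is handed in when it is done.

Besides the shell and the picture viewer there is one more tool, called after "Emit:" as name(argument=value, ...), one argument or row to a line, values as JSON. move_arm: Moves the arm, as the interface text tells. Its arguments: {"type":"object","properties":{"commands":{"type":"array","items":{"type":"array","items":{"type":"array","items":{"type":"number"}}}},"claw":{"type":"number"},"squeeze":{"type":"number"}},"required":["commands"]}

```bash
mkdir -p pics; cat > h.py <<'E'
from rig import *
import numpy as np, cv2, pickle
def snap(n,tag):
    c=camera(n); cv2.imwrite(f'pics/{tag}.png',c['pixels']); pickle.dump(c,open(f'pics/{tag}.pkl','wb')); return c
def load(tag): return pickle.load(open(f'pics/{tag}.pkl','rb'))
def cloud(c):
    K=np.array(c['camera_matrix']);E=np.array(c['extrinsics']);d=c['range_z']
    v,u=np.mgrid[:d.shape[0],:d.shape[1]]
    P=np.stack([(u-K[0,2])/K[0,0]*d,-(v-K[1,2])/K[1,1]*d,-d],-1)
    W=(P-E[:3,3])@E[:3,:3]; W[d==0]=np.nan; return W
E
python3 - <<'E'
from h import *
for n in('side','top'):
    c=snap(n,n+'1'); print(c.keys(),c['camera_matrix'],c['extrinsics'],(c['range_z']>0).mean())
print(get_obs())
E
```

```text
dict_keys(['pixels', 'range_z', 'camera_matrix', 'extrinsics']) [[519.56583695   0.         314.688123  ]
 [  0.         519.56583695 196.94826937]
 [  0.           0.           1.        ]] [[ 0.15573629 -0.98779349 -0.00319982 -0.11839996]
 [ 0.6028785   0.09248324  0.79245465 -0.37894824]
 [-0.78248561 -0.12534305  0.60992245 -1.52938672]
 [ 0.          0.          0.          1.        ]] 0.9958515625
dict_keys(['pixels', 'range_z', 'camera_matrix', 'extrinsics']) [[468.24165264   0.         319.1909354 ]
 [  0.         468.24165264 204.36384632]
 [  0.           0.           1.        ]] [[-0.02386006 -0.99958422 -0.0161888   0.0015569 ]
 [ 0.98346045 -0.02637729  0.17919205 -0.56277731]
 [-0.17954456 -0.01164551  0.98368091 -1.4588292 ]
 [ 0.          0.          0.          1.        ]] 0.99605078125
{'time': 0.1, 'q': array([ 9.30492038e-01,  5.28399686e-01,  1.43373695e+00, -1.60014388e-05,
        1.18140102e+00, -1.78464928e-01]), 'joint_velocities': array([ 0.00063804, -0.00149291, -0.00212419, -0.00015396, -0.00061844,
       -0.00010762]), 'joint_torque': array([-9.61966471e-04, -4.40982449e+01, -1.77151358e+01,  6.34430023e-02,
        5.34508377e-02, -2.95286611e-05]), 'position': array([0.27827547, 0.55930547, 0.40386471]), 'tool_rot': array([ 2.28869817e-01,  9.73456553e-01, -8.95082980e-04, -3.80311003e-04]), 'ft_force': array([-0.4958253 ,  0.66892808, -0.66413518]), 'moment': array([ 0.00955871,  0.02357883, -0.00115737]), 'grip_force': 0.0, 'grip_width': 0.08699979404704128}
```

View pics/side1.png

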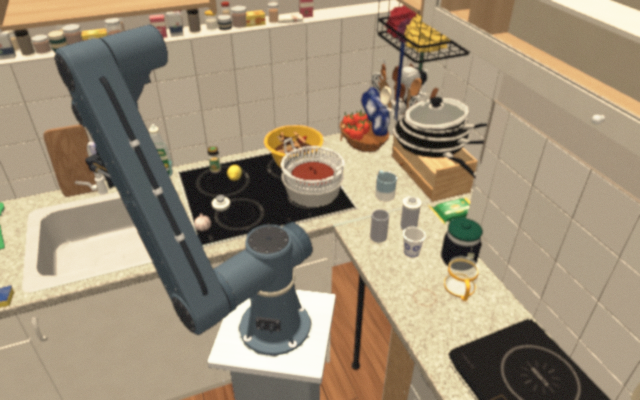

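View pics/top1.png

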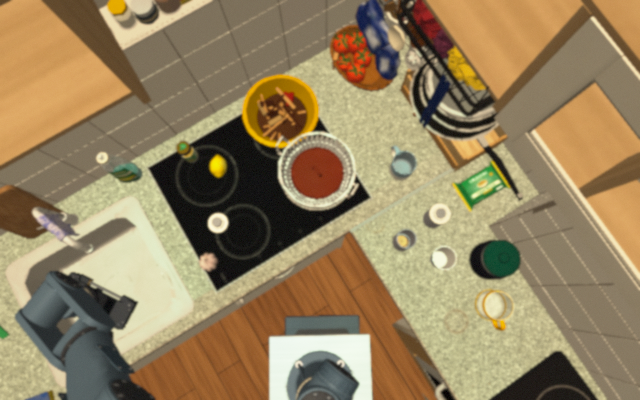

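The top view shows the lid at (217,222) between the lemon at (217,166) and garlic at (208,261). The open canister is at (403,240), the closed one at (439,214) and the cup at (443,258). Next I'll measure them from the depth data.

```bash
python3 - <<'E'
from h import *
c=load('top1');W=cloud(c);s=load('side1');S=cloud(s)
for n,u,v in [('lid',217,222),('can',403,240),('closed',439,214),('cup',443,258),('lemon',217,166),('garlic',208,261),('coland',317,172)]:
    print(n,W[v,u].round(4), 'surround z', np.round(np.nanmedian(W[v-25:v+25,u-25:u+25,2]),4))
np.set_printoptions(linewidth=250)
print((W[208:236,203:232,2]*1000).round().astype(int))
print((W[225:256:2,388:418,2]*1000).round().astype(int))
for n,ctr in [('lid',W[222,217]),('can',W[240,403])]:
  for nm,A in (('top',W),('side',S)):
    m=(np.hypot(A[...,0]-ctr[0],A[...,1]-ctr[1])<.06)&(A[...,2]>.006)
    P=A[m]; print(n,nm,len(P),P.min(0).round(4),P.max(0).round(4),np.median(P,0).round(4))
im=[cv2.resize(c['pixels'][y:y+50,x:x+50],(400,400),interpolation=2) for x,y in ((192,197),(378,215))]
sv=[cv2.resize(s['pixels'][y:y+60,x:x+60],(400,400),interpolation=2)[:200*2] for x,y in ((190,175),(355,195))]
cv2.imwrite('pics/crop.png',cv2.resize(np.vstack([np.hstack(im),np.hstack(sv)]),(600,600)))
E
```

```text
lid [0.5148 0.3185 0.0446] surround z 0.0014
can [ 0.4437 -0.2805  0.0213] surround z -0.0029
closed [ 0.5097 -0.377   0.1243] surround z -0.0026
cup [ 0.3834 -0.4086  0.0074] surround z -0.0028
lemon [0.6991 0.3194 0.053 ] surround z 0.0017
garlic [0.39   0.3444 0.048 ] surround z 0.0
coland [ 0.6508 -0.0092  0.1272] surround z 0.0966
[[                  -2                    5                   -2                   -1                    5                    1                    1                    0                    3                   -1                    2
                     0                    2                   -3                   -3                    0                   -3                    4                   -4                    0                    1                   -9
                     1                    4                    4                    0                    3                   -6                   -2]
 [                  -2                    1                    4 -9223372036854775808                   -5                   -2                   
[... 26444 characters left out ...]
                   -5                   -1                   -2
                    -6                   -6                   -1                   -4                  -11                  -10                   -9                  -10]]
lid top 365 [0.4569 0.2677 0.0061] [0.5607 0.3735 0.0557] [0.5136 0.3161 0.0262]
lid side 223 [0.46   0.2616 0.006 ] [0.5662 0.3749 0.0538] [0.5033 0.3166 0.0266]
can top 371 [ 0.4096 -0.3356  0.0063] [ 0.4701 -0.2474  0.1072] [ 0.4411 -0.2805  0.043 ]
can side 528 [ 0.401  -0.307   0.0064] [ 0.4801 -0.2461  0.1076] [ 0.42   -0.2767  0.0691]<stdin>:6: RuntimeWarning: invalid value encountered in cast
<stdin>:7: RuntimeWarning: invalid value encountered in cast
```

View pics/crop.png

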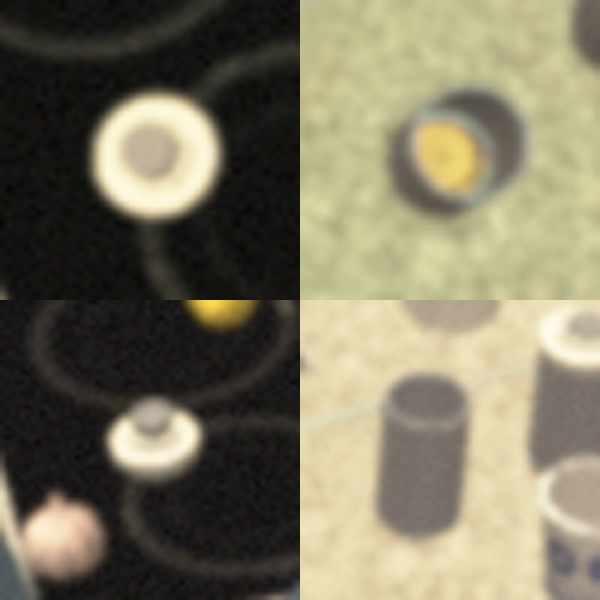

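The crop shows the lid lying button up and the canister standing with a tea light inside, with nothing touching either. Now I'll fit their silhouettes precisely.

```bash
cat >> h.py <<'E'
from scipy.optimize import minimize
def proj(c,X):
    K=np.array(c['camera_matrix']);E=np.array(c['extrinsics']);p=X@E[:3,:3].T+E[:3,3]
    return np.stack([K[0,2]+K[0,0]*p[:,0]/-p[:,2],K[1,2]+K[1,1]*-p[:,1]/-p[:,2]],-1)
A=np.linspace(0,2*np.pi,60)
def rings(p,rs): return np.vstack([np.c_[p[0]+r*np.cos(A),p[1]+r*np.sin(A),np.full(60,p[2]+z)] for r,z in rs])
def sil(c,p,rs,box,k=8):
    h=cv2.convexHull(((proj(c,rings(p,rs))-box[:2]+.5)*k).astype(np.float32)).reshape(-1,2)
    m=np.zeros(((box[3]-box[1])*k,(box[2]-box[0])*k),np.float32); cv2.fillConvexPoly(m,np.round(h*16).astype(np.int32),1,cv2.LINE_8,4)
    return cv2.resize(m,None,fx=1/k,fy=1/k,interpolation=cv2.INTER_AREA)
def fit(views,p0,rs,dz=True):
    # views: (cam, mask) ; returns p
    def cost(q):
        p=np.r_[q,p0[2]] if not dz else q; t=0
        for c,m in views:
            u,v=proj(c,np.array([p0]))[0].astype(int); b=(u-35,v-45,u+35,v+45)
            t+=np.abs(sil(c,p,rs,b)-m[b[1]:b[3],b[0]:b[2]]).sum()
        return t
    q0=np.array(p0 if dz else p0[:2]); n=len(q0)
    return minimize(cost,q0,method='Nelder-Mead',options=dict(initial_simplex=np.vstack([q0]+[q0+.008*e for e in np.eye(n)]),xatol=1e-4,fatol=.05))
E
python3 - <<'E'
from h import *
t=load('top1');s=load('side1')
def near(c,x,y,r,z): 
    W=cloud(c);return ((np.hypot(W[...,0]-x,W[...,1]-y)<r)&(W[...,2]>z)).astype(np.float32)
L=[(32.5,0)]
lid=[(.0325,-.006),(.0325,.006),(.0255,-.018),(.0225,-.018),(.016,.028)]
can=[(.031,0),(.031,-.105)]
for n,p0,rs,xy,z in(('lid',(.51,.317,.02),lid,(.51,.317),.012),('can',(.442,-.28,.105),can,(.442,-.28),.012)):
  for vs in ('t','s','ts'):
    views=[(c,near(c,*xy,.055,z)) for k,c in(('t',t),('s',s)) if k in vs]
    # canister interior sees through to its floor: fill holes
    V=[]
    for c,m in views:
        cs,_=cv2.findContours(m.astype(np.uint8),cv2.RETR_EXTERNAL,cv2.CHAIN_APPROX_NONE); f=np.zeros(m.shape,np.uint8)
        cv2.drawContours(f,[max(cs,key=cv2.contourArea)],-1,1,-1); V.append((c,f.astype(np.float32)))
    r=fit(V,p0,rs,False); print(n,vs,r.x.round(4),round(r.fun,1),[v[1].sum() for v in V])
# depth based
for c,k in((t,'t'),(s,'s')):
    W=cloud(c); d=np.hypot(W[...,0]-.5125,W[...,1]-.317); z=W[...,2]
    print(k,'hob',np.nanmedian(z[(d>.045)&(d<.06)]),'flange',np.nanmedian(z[(d>.023)&(d<.030)&(z>.015)]),'btn',np.nanmedian(z[(d<.009)]), 'n',(d<.009).sum())
    d=np.hypot(W[...,0]-.442,W[...,1]+.28); print('top surf',np.nanmedian(z[(d>.045)&(d<.06)]),'rim',np.nanmedian(z[z>.095][(d<.04)[z>.095]]), 'rim xy',((np.nanmax(W[(z>.093)&(d<.05)],0)+np.nanmin(W[(z>.093)&(d<.05)],0))/2).round(4))
E
```

```text
lid t [0.5166 0.3201] 18.7 [np.float32(313.0)]
lid s [0.5199 0.3233] 33.5 [np.float32(191.0)]
lid ts [0.5166 0.3205] 57.8 [np.float32(313.0), np.float32(191.0)]
can t [ 0.4407 -0.2781] 31.5 [np.float32(406.0)]
can s [ 0.4503 -0.2761] 79.9 [np.float32(505.0)]
can ts [ 0.4404 -0.2769] 117.8 [np.float32(406.0), np.float32(505.0)]
t hob 0.0006869549715752433 flange 0.025326245069399404 btn 0.04624083097644012 n 25
top surf -0.004451478793813392 rim 0.10011833269234674 rim xy [ 0.4403 -0.2779  0.1009]
s hob 0.0019198328093286059 flange 0.024422358106350864 btn 0.03846398805135229 n 15
top surf -0.8580619740754847 rim 0.09963097412268057 rim xy [ 0.4405 -0.2756  0.1003]
```

```bash
python3 - <<'E'
from h import *
from scipy.optimize import least_squares
lid=[(.0325,-.006),(.0325,.006),(.0255,-.018),(.0225,-.018),(.016,.028)]
for k in('top','side'):
    c=load(k+'1'); g=c['pixels'].astype(np.float32).mean(-1); g=np.clip((g-30)/(170-30),0,1)
    u,v=proj(c,np.array([[.514,.318,.02]]))[0].astype(int)
    m=np.zeros(g.shape,np.float32); R=14 if k=='top' else 12; m[v-R:v+R,u-R-2:u+R+2]=(g>.4)[v-R:v+R,u-R-2:u+R+2]
    for z in(.02,.024):
        r=fit([(c,m)],(.514,.318,z),lid,False); print(k,z,r.x.round(4),round(r.fun,1),m.sum(),(u,v))
    W=cloud(c); q=(W[...,2]>.018)&(W[...,2]<.034)&(np.hypot(W[...,0]-.514,W[...,1]-.318)<.05); P=W[q]
    print('bbox',(np.percentile(P,1,0)+np.percentile(P,99,0))/2, np.ptp(P,0))
    q=(W[...,2]>.093)&(np.hypot(W[...,0]-.44,W[...,1]+.277)<.045); P=W[q]
    f=least_squares(lambda x:np.hypot(P[:,0]-x[0],P[:,1]-x[1])-.030,[.44,-.277],loss='soft_l1',f_scale=.002); print('rim',f.x.round(4),len(P),np.median(P[:,2]).round(4))
E
```

```text
top 0.02 [0.5173 0.3228] 51.0 379.0 (np.int64(218), np.int64(223))
top 0.024 [0.5165 0.3218] 49.3 379.0 (np.int64(218), np.int64(223))
bbox [0.5158392  0.31944829 0.02609102] [0.06422278 0.06260248 0.01551245]
rim [ 0.4402 -0.2778] 71 0.1001
side 0.02 [0.5181 0.3229] 23.1 239.0 (np.int64(221), np.int64(203))
side 0.024 [0.5134 0.3211] 22.4 239.0 (np.int64(221), np.int64(203))
bbox [0.51380519 0.32179749 0.02579394] [0.0665371  0.06356885 0.01465747]
rim [ 0.4395 -0.2764] 87 0.0989
```

```bash
cat >> h.py <<'E'
from scipy.spatial.transform import Rotation as Ro
def delta(p,yaw=0):
    o=get_obs();R=Ro.from_quat(o['tool_rot']); p=np.array(p)
    az=np.degrees(np.arctan2(*R.as_matrix()[:2,1][::-1]))
    print('t',round(o['time'],2),'pos',o['position'].round(4),'yaz',az.round(1),'tilt',R.as_matrix()[2].round(4),'units',(R.inv().apply(p-o['position'])/.04).round(3),'F',o['ft_force'].round(1),'w',round(o['grip_width'],4))
E
python3 - <<'E'
from h import *
delta((.5158,.3207,.26))
E
```

```text
t 0.1 pos [0.2783 0.5593 0.4039] yaz 63.5 tilt [ 3.0e-04 -1.9e-03 -1.0e+00] units [-7.975 -2.687  3.599] F [-0.5  0.7 -0.7] w 0.087
```

Emit:
move_arm(
  commands=[
    [[-2, -0.67, 0.3, 0, 0, 0], [-4, -1.34, 0.9, 0, 0, 0], [-6, -2.0, 1.6, 0, 0, 0], [-7.97, -2.69, 2.4, 0, 0, 0], [-7.97, -2.69, 3.2, 0, 0, 0], [-7.97, -2.69, 3.6, 0, 0, 0], [-7.97, -2.69, 3.6, 0, 0, 0]],
  ],
  claw=-1,
)

```text
time: 0.98
position: [0.5169, 0.3181, 0.2566]
tool_rot: [0.231, 0.973, -0.002, -0.003]
ft_force: [-0.2, 0.5, 0.3]
grip_width: 0.0869
grip_force: 0.0
```

```bash
python3 - <<'E'
from h import *
delta((.5158,.3207,.19))
c=snap('side','side2'); x,y=150,100
cv2.imwrite('pics/s2c.png',cv2.resize(c['pixels'][y:y+150,x:x+150],(600,600),interpolation=2))
E
```

```text
t 0.97 pos [0.5169 0.3181 0.2566] yaz 63.3 tilt [ 0.0049 -0.006  -1.    ] units [0.045 0.056 1.665] F [-0.2  0.5  0.3] w 0.0869
```

View pics/s2c.png

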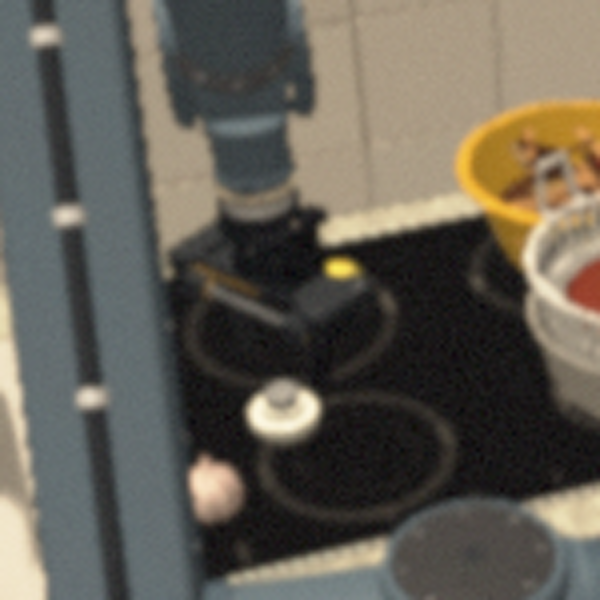

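The gripper hovers over the lid (crop 285,410), clear of the garlic and lemon.

Emit:
move_arm(
  commands=[
    [[0, 0, 0.6, 0, 0, 0], [0, 0, 1.1, 0, 0, 0], [0, 0, 1.1, 0, 0, 0], [0, 0, 1.1, 0, 0, 0]],
  ],
)

```text
time: 1.52
position: [0.5157, 0.3222, 0.2181]
tool_rot: [0.228, 0.974, 0.001, 0.001]
ft_force: [0.2, 0.5, -0.4]
grip_width: 0.0874
grip_force: 0.0
```

```bash
python3 - <<'E'
from h import *
delta((.5158,.3207,.187))
E
```

```text
t 1.52 pos [0.5157 0.3222 0.2181] yaz 63.6 tilt [-0.0013  0.0016 -1.    ] units [-0.016 -0.033  0.778] F [ 0.2  0.5 -0.4] w 0.0874
```

Emit:
move_arm(
  commands=[
    [[-0.01, -0.02, 0.3, 0, 0, 0], [-0.01, -0.02, 0.6, 0, 0, 0], [-0.01, -0.02, 0.75, 0, 0, 0], [-0.01, -0.02, 0.75, 0, 0, 0], [-0.01, -0.02, 0.75, 0, 0, 0]],
  ],
)

```text
time: 2.15
position: [0.516, 0.3202, 0.1867]
tool_rot: [0.229, 0.973, 0.0, 0.0]
ft_force: [-0.3, -0.2, 0.5]
grip_width: 0.0869
grip_force: 0.0
```

Emit:
move_arm(
  commands=[
    [[0, 0, 0, 0, 0, 0], [0, 0, 0, 0, 0, 0], [0, 0, 0, 0, 0, 0], [0, 0, 0, 0, 0, 0], [0, 0, 0, 0, 0, 0], [0, 0, 0, 0, 0, 0], [0, 0, 0, 0, 0, 0], [0, 0, 0, 0, 0, 0]],
  ],
  claw=1,
  squeeze=20,
)

```text
time: 3.15
position: [0.5161, 0.3204, 0.187]
tool_rot: [0.229, 0.973, 0.0, 0.0]
ft_force: [1.5, 1.1, 2.7]
grip_width: 0.0639
grip_force: 20.0
```

Emit:
move_arm(
  commands=[
    [[0, 0, -0.3, 0, 0, 0], [0, 0, -1, 0, 0, 0], [0, 0, -2, 0, 0, 0], [0, 0, -3.2, 0, 0, 0], [0, 0, -4.4, 0, 0, 0], [0, 0, -5.2, 0, 0, 0], [0, 0, -5.2, 0, 0, 0], [0, 0, -5.2, 0, 0, 0]],
  ],
)

```text
time: 4.15
position: [0.515, 0.3198, 0.3932]
tool_rot: [0.229, 0.973, -0.001, -0.002]
ft_force: [-0.8, -1.1, -2.8]
grip_width: 0.0639
grip_force: 20.0
```

```bash
python3 - <<'E'
from h import *
delta((.440,-.277,.395))
c=snap('side','side3')
u,v=proj(c,np.array([[.516,.32,.23]]))[0].astype(int)
a=cv2.resize(c['pixels'][v-30:v+30,u-30:u+30],(600,600),interpolation=2)
cv2.imwrite('pics/s3c.png',a)
E
```

```text
t 4.15 pos [0.515  0.3198 0.3932] yaz 63.5 tilt [ 0.0025 -0.003  -1.    ] units [ -4.97  -14.191  -0.015] F [-0.8 -1.1 -2.8] w 0.0639
```

View pics/s3c.png

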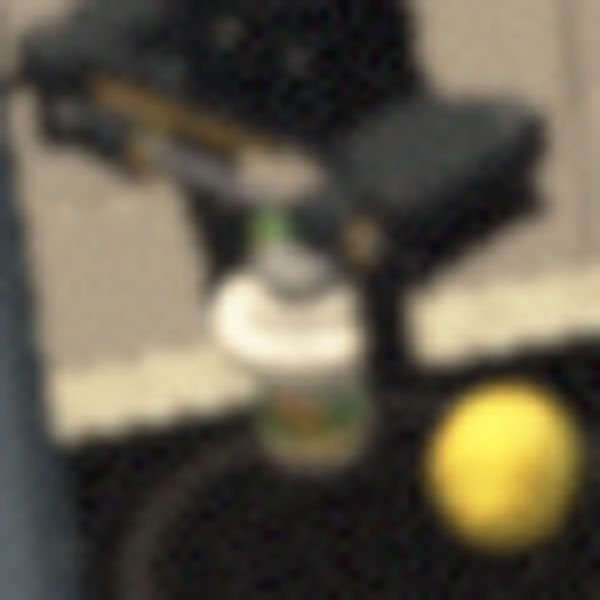

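The lid is held level in the fingers (crop 285,320). Next I'll carry it over the canister, turning 1.1 rad on the way.

Emit:
move_arm(
  commands=[
    [[-0.2, -0.7, 0, 0, 0, 0.05], [-0.65, -1.9, 0, 0, 0, 0.15], [-1.1, -3.2, 0, 0, 0, 0.26], [-1.55, -4.5, 0, 0, 0, 0.37], [-2.05, -5.9, 0, 0, 0, 0.48], [-2.55, -7.3, 0, 0, 0, 0.59], [-3.05, -8.7, 0, 0, 0, 0.7], [-3.55, -10.1, 0, 0, 0, 0.81], [-4.0, -11.5, 0, 0, 0, 0.92], [-4.45, -12.7, 0, 0, 0, 1.02], [-4.8, -13.7, 0, 0, 0, 1.08], [-4.97, -14.2, 0, 0, 0, 1.1]],
  ],
)

```text
time: 5.7
position: [0.4401, -0.2788, 0.393]
tool_rot: [0.705, 0.709, -0.0, -0.002]
ft_force: [-0.2, 0.2, -0.9]
grip_width: 0.0641
grip_force: 20.0
```

Emit:
move_arm(
  commands=[
    [[0, 0, 0, 0, 0, 0], [0, 0, 0.6, 0, 0, 0], [0, 0, 1.2, 0, 0, 0], [0, 0, 1.8, 0, 0, 0], [0, 0, 1.8, 0, 0, 0], [0, 0, 1.8, 0, 0, 0], [0, 0, 1.8, 0, 0, 0]],
  ],
)

```text
time: 6.58
position: [0.4412, -0.2766, 0.3238]
tool_rot: [0.704, 0.711, 0.0, 0.001]
ft_force: [0.7, -0.5, -2.2]
grip_width: 0.0638
grip_force: 20.0
```

```bash
python3 - <<'E'
from h import *
delta((.440,-.277,.300))
c=snap('side','side4');t=snap('top','top4')
x,y=330,150
a=cv2.resize(c['pixels'][y:y+110,x:x+110],(600,600),interpolation=2)
cv2.imwrite('pics/s4c.png',a)
W=cloud(c)
m=(np.hypot(W[...,0]-.44,W[...,1]+.277)<.045)&(c['pixels'].min(-1)>150)&(W[...,2]>.1)&(W[...,2]<.18)
P=W[m]; print(len(P),np.percentile(P,[1,50,99],axis=0).round(4))
E
```

```text
t 6.58 pos [ 0.4412 -0.2766  0.3238] yaz 0.6 tilt [-0.0014  0.0015 -1.    ] units [-0.009 -0.031  0.595] F [ 0.7 -0.5 -2.2] w 0.0638
10 [[ 0.4113 -0.3031  0.1002]
 [ 0.4492 -0.2595  0.105 ]
 [ 0.458  -0.2467  0.1622]]
```

View pics/s4c.png

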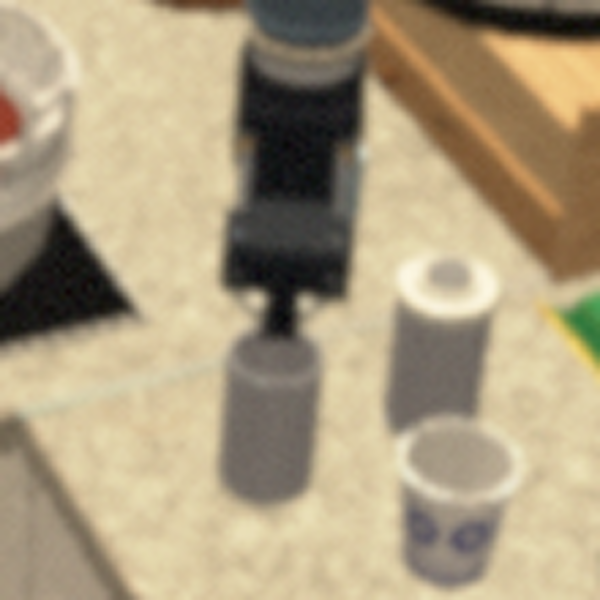

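The lid hangs over the canister with its column (281) on the canister axis. Starting a gentle descent.

Emit:
move_arm(
  commands=[
    [[-0.01, -0.02, 0.3, 0, 0, 0], [-0.01, -0.02, 0.6, 0, 0, 0], [-0.01, -0.02, 0.75, 0, 0, 0], [-0.01, -0.02, 0.75, 0, 0, 0], [-0.01, -0.02, 0.75, 0, 0, 0]],
  ],
)

```text
time: 7.3
position: [0.4401, -0.2773, 0.2927]
tool_rot: [0.704, 0.71, -0.0, 0.0]
ft_force: [-0.7, 0.3, -2.9]
grip_width: 0.0639
grip_force: 20.0
```

Emit:
move_arm(
  commands=[
    [[0, 0, 0.05, 0, 0, 0], [0, 0, 0.1, 0, 0, 0], [0, 0, 0.1, 0, 0, 0]],
  ],
)

```text
time: 7.68
position: [0.44, -0.2772, 0.2887]
tool_rot: [0.704, 0.71, 0.0, -0.0]
ft_force: [-0.5, -0.5, -2.9]
grip_width: 0.0641
grip_force: 20.0
```

Emit:
move_arm(
  commands=[
    [[0, 0, 0.05, 0, 0, 0], [0, 0, 0.1, 0, 0, 0], [0, 0, 0.1, 0, 0, 0]],
  ],
)

```text
time: 8.05
position: [0.44, -0.2772, 0.2845]
tool_rot: [0.704, 0.71, -0.0, -0.0]
ft_force: [-0.2, -0.8, -2.1]
grip_width: 0.0642
grip_force: 20.0
```

Emit:
move_arm(
  commands=[
    [[0, 0, 0.03, 0, 0, 0], [0, 0, 0.05, 0, 0, 0], [0, 0, 0.05, 0, 0, 0]],
  ],
)

```text
time: 8.43
position: [0.44, -0.2772, 0.2827]
tool_rot: [0.704, 0.71, -0.0, -0.0]
ft_force: [-0.4, 0.0, -2.1]
grip_width: 0.064
grip_force: 20.0
```

Emit:
move_arm(
  commands=[
    [[0, 0, 0.03, 0, 0, 0], [0, 0, 0.05, 0, 0, 0], [0, 0, 0.05, 0, 0, 0]],
  ],
)

```text
time: 8.8
position: [0.44, -0.2772, 0.2807]
tool_rot: [0.704, 0.71, 0.0, -0.0]
ft_force: [0.5, -0.8, -2.4]
grip_width: 0.064
grip_force: 20.0
```

Emit:
move_arm(
  commands=[
    [[0, 0, 0.025, 0, 0, 0], [0, 0, 0.05, 0, 0, 0], [0, 0, 0.05, 0, 0, 0]],
  ],
)

```text
time: 9.18
position: [0.44, -0.2772, 0.2787]
tool_rot: [0.704, 0.71, -0.0, -0.0]
ft_force: [-0.4, 0.2, -2.5]
grip_width: 0.0639
grip_force: 20.0
```

Emit:
move_arm(
  commands=[
    [[0, 0, 0.025, 0, 0, 0], [0, 0, 0.025, 0, 0, 0]],
  ],
)

```text
time: 9.43
position: [0.44, -0.2772, 0.2777]
tool_rot: [0.704, 0.71, 0.0, -0.0]
ft_force: [0.3, 1.1, -1.4]
grip_width: 0.064
grip_force: 20.0
```

Emit:
move_arm(
  commands=[
    [[0, 0, 0.025, 0, 0, 0], [0, 0, 0.025, 0, 0, 0]],
  ],
)

```text
time: 9.68
position: [0.44, -0.2772, 0.2767]
tool_rot: [0.704, 0.71, -0.0, -0.0]
ft_force: [-0.2, -0.2, -2.7]
grip_width: 0.0639
grip_force: 20.0
```

Emit:
move_arm(
  commands=[
    [[0, 0, 0.025, 0, 0, 0], [0, 0, 0.025, 0, 0, 0]],
  ],
)

```text
time: 9.93
position: [0.44, -0.2772, 0.2757]
tool_rot: [0.704, 0.71, 0.0, -0.0]
ft_force: [0.0, 0.1, -3.0]
grip_width: 0.0638
grip_force: 20.0
```

Emit:
move_arm(
  commands=[
    [[0, 0, 0.02, 0, 0, 0], [0, 0, 0.02, 0, 0, 0]],
  ],
)

```text
time: 10.18
position: [0.44, -0.2772, 0.2749]
tool_rot: [0.704, 0.71, 0.0, -0.0]
ft_force: [0.2, -0.2, -2.5]
grip_width: 0.0639
grip_force: 20.0
```

Emit:
move_arm(
  commands=[
    [[0, 0, 0.02, 0, 0, 0], [0, 0, 0.02, 0, 0, 0]],
  ],
)

```text
time: 10.42
position: [0.44, -0.2772, 0.2749]
tool_rot: [0.704, 0.71, -0.0, 0.0]
ft_force: [-1.6, 1.0, 5.0]
grip_width: 0.0641
grip_force: 20.0
```

Contact came at the expected seated height: lid_mid is about 0.111 and the load about 7 N. Releasing and retreating.

Emit:
move_arm(
  commands=[
    [[0, 0, -0.01, 0, 0, 0], [0, 0, -0.01, 0, 0, 0], [0, 0, -0.01, 0, 0, 0], [0, 0, -0.01, 0, 0, 0], [0, 0, -0.01, 0, 0, 0], [0, 0, -0.01, 0, 0, 0]],
  ],
  claw=-1,
)

```text
time: 11.18
position: [0.44, -0.2772, 0.2745]
tool_rot: [0.704, 0.71, 0.0, -0.0]
ft_force: [-0.7, 0.1, -0.3]
grip_width: 0.0867
grip_force: 0.0
```

Emit:
move_arm(
  commands=[
    [[0, 0, -0.5, 0, 0, 0], [0, 0, -1.5, 0, 0, 0], [0, 0, -2.5, 0, 0, 0], [0, 0, -3.5, 0, 0, 0], [0, 0, -3.5, 0, 0, 0], [0, 0, -3.5, 0, 0, 0]],
  ],
)

```text
time: 11.92
position: [0.4396, -0.2769, 0.414]
tool_rot: [0.704, 0.71, -0.0, -0.001]
ft_force: [0.3, 0.3, -0.5]
grip_width: 0.0867
grip_force: 0.0
```

```bash
python3 - <<'E'
from h import *
delta((.440,-.277,.35))
c=snap('side','side5');t=snap('top','top5')
x,y=330,150
a=cv2.resize(c['pixels'][y:y+110,x:x+110],(500,500),interpolation=2)
cv2.imwrite('pics/s5c.png',a)
for c in(c,t):
    W=cloud(c);d=np.hypot(W[...,0]-.44,W[...,1]+.277);z=W[...,2]
    m=(d<.045)&(z>.095)&(z<.125);P=W[m]
    if m.sum()>20:
        A_=np.c_[P[:,:2]-[.44,-.277],np.ones(len(P))]; print('bbox',(np.percentile(P,1,0)+np.percentile(P,99,0))/2,np.ptp(P,0),'med z',np.median(P[:,2]),'plane',np.linalg.lstsq(A_,P[:,2],rcond=None)[0].round(4))
    m=(d<.03)&(z>.127)&(z<.16); print('btn',m.sum(),np.median(W[m],0) if m.any() else '')
E
```

```text
t 11.93 pos [ 0.4396 -0.2769  0.414 ] yaz 0.5 tilt [ 9.e-04 -9.e-04 -1.e+00] units [-0.005  0.011  1.599] F [ 0.3  0.3 -0.5] w 0.0867
bbox [ 0.4347456  -0.27642083  0.11017715] [0.06040678 0.06200114 0.02968052] med z 0.11266094855029007 plane [0.1643 0.0071 0.114 ]
btn 58 [ 0.43750379 -0.27636632  0.13363811]
btn 1 [ 0.44974165 -0.28681948  0.13406402]
```

View pics/s5c.png

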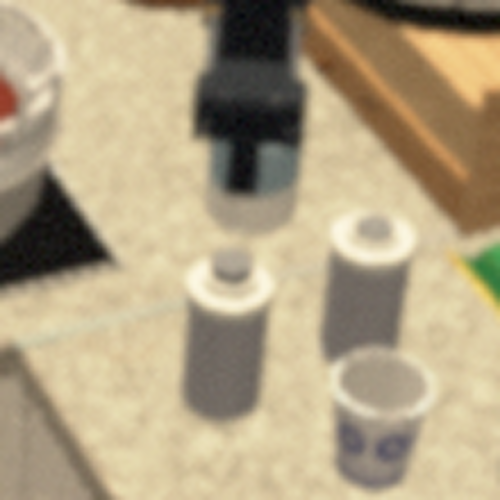

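The lid sits level and flush on the canister (crop 228,285), with the button still up. The flange measures 0.1127 plus the 4 mm depth bias, about 0.117, which is fully home. Closing the fingers to press.

Emit:
move_arm(
  commands=[
    [[0, 0.01, 0.5, 0, 0, 0], [0, 0.01, 1.0, 0, 0, 0], [0, 0.01, 1.5, 0, 0, 0], [0, 0.01, 1.9, 0, 0, 0], [0, 0.01, 1.9, 0, 0, 0], [0, 0.01, 1.9, 0, 0, 0], [0, 0.01, 1.9, 0, 0, 0], [0, 0.01, 1.9, 0, 0, 0]],
  ],
  claw=1,
  squeeze=10,
)

```text
time: 13.02
position: [0.4405, -0.2773, 0.3391]
tool_rot: [0.704, 0.71, 0.0, 0.001]
ft_force: [-0.2, 0.1, -0.5]
grip_width: 0.0151
grip_force: 0.0
```

Emit:
move_arm(
  commands=[
    [[0, 0, 0.1, 0, 0, 0], [0, 0, 0.1, 0, 0, 0], [0, 0, 0.1, 0, 0, 0]],
  ],
)

```text
time: 13.4
position: [0.4404, -0.2772, 0.3345]
tool_rot: [0.704, 0.71, 0.0, -0.0]
ft_force: [-0.2, 0.6, 0.3]
grip_width: 0.0003
grip_force: 0.0
```

Emit:
move_arm(
  commands=[
    [[0, 0, 0.05, 0, 0, 0], [0, 0, 0.1, 0, 0, 0], [0, 0, 0.1, 0, 0, 0]],
  ],
)

```text
time: 13.78
position: [0.4403, -0.2772, 0.3303]
tool_rot: [0.704, 0.71, -0.0, -0.0]
ft_force: [0.1, 0.3, 0.5]
grip_width: 0.0006
grip_force: 0.0
```

Emit:
move_arm(
  commands=[
    [[0, 0, 0.025, 0, 0, 0], [0, 0, 0.05, 0, 0, 0], [0, 0, 0.05, 0, 0, 0]],
  ],
)

```text
time: 14.15
position: [0.4404, -0.2772, 0.3285]
tool_rot: [0.704, 0.71, -0.0, -0.0]
ft_force: [0.1, -0.2, 0.9]
grip_width: 0.0005
grip_force: 0.0
```

Emit:
move_arm(
  commands=[
    [[0, 0, 0.025, 0, 0, 0], [0, 0, 0.05, 0, 0, 0], [0, 0, 0.05, 0, 0, 0]],
  ],
)

```text
time: 14.52
position: [0.4404, -0.2772, 0.3265]
tool_rot: [0.704, 0.71, -0.0, -0.0]
ft_force: [1.2, 0.9, -0.0]
grip_width: 0.0005
grip_force: 0.0
```

Emit:
move_arm(
  commands=[
    [[0, 0, 0.025, 0, 0, 0], [0, 0, 0.025, 0, 0, 0]],
  ],
)

```text
time: 14.78
position: [0.4404, -0.2772, 0.3255]
tool_rot: [0.704, 0.71, 0.0, -0.0]
ft_force: [0.7, 0.4, 0.3]
grip_width: 0.0005
grip_force: 0.0
```

Emit:
move_arm(
  commands=[
    [[0, 0, 0.025, 0, 0, 0], [0, 0, 0.025, 0, 0, 0]],
  ],
)

```text
time: 15.02
position: [0.4404, -0.2772, 0.3245]
tool_rot: [0.704, 0.71, -0.0, -0.0]
ft_force: [-0.0, -0.5, -0.2]
grip_width: 0.0005
grip_force: 0.0
```

Emit:
move_arm(
  commands=[
    [[0, 0, 0.025, 0, 0, 0], [0, 0, 0.025, 0, 0, 0]],
  ],
)

```text
time: 15.28
position: [0.4404, -0.2772, 0.3235]
tool_rot: [0.704, 0.71, 0.0, -0.0]
ft_force: [0.0, 0.2, 0.1]
grip_width: 0.0006
grip_force: 0.0
```

Emit:
move_arm(
  commands=[
    [[0, 0, 0.025, 0, 0, 0], [0, 0, 0.025, 0, 0, 0]],
  ],
)

```text
time: 15.52
position: [0.4404, -0.2772, 0.3225]
tool_rot: [0.704, 0.71, 0.0, -0.0]
ft_force: [0.2, 0.1, 0.6]
grip_width: 0.0003
grip_force: 0.0
```

Emit:
move_arm(
  commands=[
    [[0, 0, 0.025, 0, 0, 0], [0, 0, 0.025, 0, 0, 0]],
  ],
)

```text
time: 15.78
position: [0.4404, -0.2772, 0.3215]
tool_rot: [0.704, 0.71, -0.0, -0.0]
ft_force: [-0.3, -0.3, 0.1]
grip_width: 0.0009
grip_force: 0.0
```

Emit:
move_arm(
  commands=[
    [[0, 0, 0.025, 0, 0, 0], [0, 0, 0.025, 0, 0, 0]],
  ],
)

```text
time: 16.02
position: [0.4404, -0.2772, 0.3205]
tool_rot: [0.704, 0.71, 0.0, -0.0]
ft_force: [0.7, 0.2, 0.8]
grip_width: 0.0005
grip_force: 0.0
```

Emit:
move_arm(
  commands=[
    [[0, 0, 0.025, 0, 0, 0], [0, 0, 0.025, 0, 0, 0]],
  ],
)

```text
time: 16.27
position: [0.4404, -0.2772, 0.3195]
tool_rot: [0.704, 0.71, -0.0, -0.0]
ft_force: [-0.0, -0.1, 0.8]
grip_width: 0.0005
grip_force: 0.0
```

Emit:
move_arm(
  commands=[
    [[0, 0, 0.025, 0, 0, 0], [0, 0, 0.025, 0, 0, 0]],
  ],
)

```text
time: 16.52
position: [0.4404, -0.2772, 0.3185]
tool_rot: [0.704, 0.71, -0.0, -0.0]
ft_force: [-0.2, 0.7, 0.1]
grip_width: 0.0006
grip_force: 0.0
```

Emit:
move_arm(
  commands=[
    [[0, 0, 0.025, 0, 0, 0], [0, 0, 0.025, 0, 0, 0]],
  ],
)

```text
time: 16.77
position: [0.4404, -0.2772, 0.3175]
tool_rot: [0.704, 0.71, -0.0, -0.0]
ft_force: [0.5, 0.5, 0.0]
grip_width: 0.0007
grip_force: 0.0
```

Emit:
move_arm(
  commands=[
    [[0, 0, 0.025, 0, 0, 0], [0, 0, 0.025, 0, 0, 0]],
  ],
)

```text
time: 17.02
position: [0.4404, -0.2772, 0.3165]
tool_rot: [0.704, 0.71, -0.0, -0.0]
ft_force: [0.0, -0.6, 0.1]
grip_width: 0.001
grip_force: 0.0
```

Emit:
move_arm(
  commands=[
    [[0, 0, 0.025, 0, 0, 0], [0, 0, 0.025, 0, 0, 0]],
  ],
)

```text
time: 17.27
position: [0.4404, -0.2773, 0.3156]
tool_rot: [0.704, 0.71, -0.0, 0.0]
ft_force: [-0.2, -0.1, -0.0]
grip_width: 0.0004
grip_force: 0.4
```

Emit:
move_arm(
  commands=[
    [[0, 0, 0.025, 0, 0, 0], [0, 0, 0.025, 0, 0, 0]],
  ],
)

```text
time: 17.52
position: [0.4405, -0.2772, 0.3152]
tool_rot: [0.704, 0.71, -0.0, 0.0]
ft_force: [-0.8, 0.8, 6.8]
grip_width: 0.0007
grip_force: 2.9
```

Emit:
move_arm(
  commands=[
    [[0, 0, 0.025, 0, 0, 0], [0, 0, 0.025, 0, 0, 0]],
  ],
)

```text
time: 17.77
position: [0.4405, -0.2772, 0.3147]
tool_rot: [0.704, 0.71, 0.0, 0.0]
ft_force: [-2.7, 0.8, 10.0]
grip_width: 0.0009
grip_force: 4.8
```

Emit:
move_arm(
  commands=[
    [[0, 0, 0.025, 0, 0, 0], [0, 0, 0.025, 0, 0, 0]],
  ],
)

```text
time: 18.02
position: [0.4405, -0.2772, 0.314]
tool_rot: [0.704, 0.71, 0.0, 0.001]
ft_force: [-1.1, 2.0, 11.9]
grip_width: 0.0006
grip_force: 6.0
```

Emit:
move_arm(
  commands=[
    [[0, 0, 0.025, 0, 0, 0], [0, 0, 0.025, 0, 0, 0]],
  ],
)

```text
time: 18.27
position: [0.4405, -0.2772, 0.3131]
tool_rot: [0.704, 0.71, 0.0, 0.001]
ft_force: [-1.8, 2.8, 12.8]
grip_width: 0.0002
grip_force: 6.2
```

Near the peak at 2.5 mm travel. Continuing.

Emit:
move_arm(
  commands=[
    [[0, 0, 0.025, 0, 0, 0], [0, 0, 0.025, 0, 0, 0]],
  ],
)

```text
time: 18.52
position: [0.4405, -0.2772, 0.3119]
tool_rot: [0.704, 0.71, 0.0, 0.001]
ft_force: [-0.3, 1.7, 9.3]
grip_width: 0.0001
grip_force: 4.9
```

Emit:
move_arm(
  commands=[
    [[0, 0, 0.025, 0, 0, 0], [0, 0, 0.025, 0, 0, 0]],
  ],
)

```text
time: 18.77
position: [0.4405, -0.2771, 0.3102]
tool_rot: [0.704, 0.71, 0.0, 0.0]
ft_force: [0.1, 1.3, 4.2]
grip_width: 0.0004
grip_force: 2.0
```

Emit:
move_arm(
  commands=[
    [[0, 0, 0.02, 0, 0, 0], [0, 0, 0.02, 0, 0, 0]],
  ],
)

```text
time: 19.02
position: [0.4403, -0.2772, 0.3084]
tool_rot: [0.704, 0.71, -0.0, -0.0]
ft_force: [-0.5, -0.9, 0.8]
grip_width: 0.0006
grip_force: 0.0
```

The force fell to zero at about 7 mm travel, so the button has snapped. Retreating and checking.

Emit:
move_arm(
  commands=[
    [[0, 0, -0.3, 0, 0, 0], [0, 0, -1, 0, 0, 0], [0, 0, -2, 0, 0, 0], [0, 0, -3, 0, 0, 0], [0, 0, -4, 0, 0, 0], [0, 0, -4, 0, 0, 0], [0, 0, -4, 0, 0, 0]],
  ],
)

```text
time: 19.9
position: [0.44, -0.2769, 0.4686]
tool_rot: [0.704, 0.71, -0.0, -0.0]
ft_force: [-0.6, -0.1, -0.6]
grip_width: 0.0007
grip_force: 0.0
```

```bash
python3 - <<'E'
from h import *
delta((.440,-.277,.35))
c=snap('side','side6'); o=load('side5')
x,y=340,160
a=[cv2.resize(k['pixels'][y:y+100,x:x+80],(400,500),interpolation=2) for k in (o,c)]
cv2.imwrite('pics/s6c.png',np.hstack(a))
for k in(o,c):
    W=cloud(k)
    for n,p in(('open',(.44,-.277)),('closed',(.508,-.377))):
        d=np.hypot(W[...,0]-p[0],W[...,1]-p[1]); m=(d<.012)&(W[...,2]>.1)&(W[...,2]<.16); print(n,m.sum(),np.median(W[m],0).round(4))
E
```

```text
t 19.9 pos [ 0.44   -0.2769  0.4686] yaz 0.5 tilt [ 4.e-04 -5.e-04 -1.e+00] units [-4.000e-03  1.000e-03  2.965e+00] F [-0.6 -0.1 -0.6] w 0.0007
open 28 [ 0.4392 -0.2776  0.1344]
closed 31 [ 0.5076 -0.3753  0.1237]
open 24 [ 0.4377 -0.2768  0.1279]
closed 38 [ 0.5053 -0.3756  0.1241]
```

View pics/s6c.png

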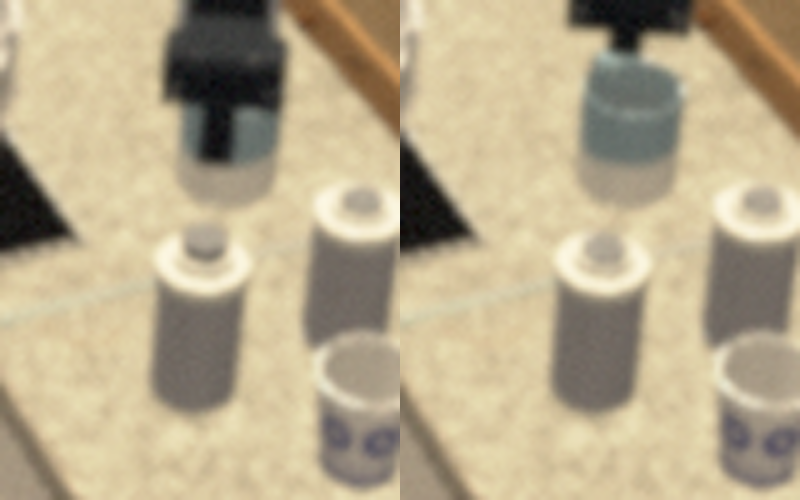

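The button is visibly down (right half, 605,250, against 207,240 before), and the lid is flush with the canister unmoved. Handing in.

```bash
python3 -c "
from rig import *
print(hand_in())"
```

```text
the job is handed in; nothing more can be done
None
```

The lid is fully home on the canister and the button is snapped down. Pressing peaked at about 13 N by the wrist readings, nothing else was disturbed as far as the pictures show, and the job was handed in at about 20 s.

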